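# Squeeze and turn the safety cap off the glass-tablet jar

## Task

Open the jar of glass-cleaning tablets: press the cap's two blue side tabs in together, only as firmly as they need since they crack when crushed, keep them pressed while you turn the cap anticlockwise until you feel it come up against its stop, and lift it straight off; don't wrench it so that the jar turns in its clamp. Stand the cap right way up, wholly on the black rubber drip mat, letting go only once it rests there. Leave the glasses alone.

Things in the scene. Friction and masses are not known exactly. Their poses are not given: they have to be found in the camera images.
- cap: White round safety cap on the jar, 58 mm over its ribbed skirt, 41 mm high, with two blue finger tabs facing each other across it, at its own +y and -y. Origin: centre of its underside (its feet, on which it also stands when put down), 2 mm above the jar's shoulder while on the jar; z up. It has about 1 mm of side play on the neck.
- cap_top (a point): Centre of the cap's flat top, 41 mm above the cap's origin. A blue arrow there shows the opening turn (anticlockwise seen from above). A sprung liner inside the cap bears on the neck's rim and pushes the cap up with about 6 N while it is on the jar, fading as it rises 5 mm. Red dots on the jar's shoulder mark where the tabs stand at the catch, green ones at the end stop.
- tab_a (a point): Centre of the flat outer face of one blue tab (cap's +y side), 22.5 mm above the cap's origin. Faces: 14 mm wide, from 10 to 35 mm above the origin, 68 mm apart at rest. Each tab slides 5.3 mm straight inward on its own spring: 4 N to start, 12.4 N at 3.5 mm, 16.7 N when bottomed. Over 25 N a side cracks them.
- tab_b (a point): The same on the cap's -y side. Below each tab hangs a dog, caught behind a post on the jar's shoulder; the cap cannot turn anticlockwise until both tabs are in by 3.5 mm at once. So squeeze evenly: the harder-pressed tab bottoms while the other stays caught if the gripper is some 3 mm off centre; feel for the side force and step aside until it vanishes.
- caddy: Square steel caddy, 112 x 112 x 39 mm, a wire loop to 55 mm high at its +x and -x sides, fixed to the table. The round white jar (84 mm diameter, blue band) is clamped in its middle. Origin: on the table under the jar's axis, z up. The jar may stand any way round in it: the caddy's yaw says nothing about the cap's catch or stop.
- jar_neck (a point): On the jar's axis at its shoulder, 80 mm above the table; the 36 mm neck rises 34 mm more. Posts on the shoulder are 9 mm high: keep fingertips 11 mm above it. The cap may start up to 0.85 rad short of the catch. It can be lifted only from 0.38 rad past the catch to the end stop at 0.54 rad past it, that is after 0.4 to 1.4 rad in all: turn until the stop is felt.
- jar (a joint): Turn of the jar in its rubber clamp, rad, anticlockwise positive, 0 at the start. The clamp holds up to 0.35 N m, then the jar slips round. Turning the free cap takes under 0.12 N m; against the caught dogs or the end stop the torque climbs at once. Slipping by over 0.06 rad counts as wrenching.
- mat: Black rubber drip mat, 170 mm (its x) by 150 mm (its y), 8 mm thick, flat studded top, fixed to the table. Origin: centre of its underside.
- wine_a: Wine glass at the back, 80 mm diameter, 201 mm high, origin under its foot. Bystander.
- wine_b: Wine glass at the back, 80 mm diameter, 201 mm high, origin under its foot. Bystander.
- tumbler_a: Tumbler at the back, 81 mm diameter, 92 mm high, origin under its foot. Bystander.
- tumbler_b: Tumbler at the back, 81 mm diameter, 92 mm high, origin under its foot. Bystander.
There are look-alikes about, which are no part of the job. There is more than one size of the cap; the one meant has the size given above.

How it is judged:
On the way, in this order (a step that is already met when the one before it is completed fails the run):
1. the cap is turned free and lifted clear of the jar's neck (z of cap in the frame of jar_neck above 0.04 m), for 0.1 s.
2. the cap rests on the mat while the fingers still hold it (z of cap in the frame of mat below 0.013 m and horizontal distance between cap and mat below 0.08 m and contact force between the fingers and cap above 1 N), for 0.05 s.
At the end, for the whole second after the job is handed in: the cap stands right way up (within 0.1 rad) and at rest on the mat, its underside within 4 mm of the mat's top, wholly over the mat (its centre within 56 mm of the mat's centre along the mat's x and 46 mm along its y) (z of cap in the frame of mat between 0.004 and 0.012 m and x of cap in the frame of mat between -0.056 and 0.056 m and y of cap in the frame of mat between -0.046 and 0.046 m and angle between cap's own z axis and vertical below 0.1 rad and linear speed of cap below 0.01 m/s); the robot touches nothing.
It fails at once if the tabs are crushed: the fingers press on the cap with over 50 N in all (25 N a side) (contact force between the fingers and cap above 50 N).
It fails at once if the jar is wrenched: it slips round in its clamp by over 0.06 rad (value of joint jar above 0.06 rad or value of joint jar below -0.06 rad).
It fails at once if a glass is disturbed: any of the four moved over 20 mm (distance of any of wine_a, wine_b, tumbler_a, tumbler_b from where it was at the start of the episode above 0.02 m).
It also fails if it takes over 64 s, if anything falls off the work surface, if the arm or the gripper's body presses on something with over 40 N, if the wrist force passes 120 N, or if a joint passes its speed limit or range.

## Robot

A 7-joint arm with a two-finger parallel gripper is mounted at the origin on the work surface; the furniture and walls round the work are solid. World frame = base frame: x ahead of the robot, y to its left, z up, the work surface at z = 0. Lengths are in m, angles in rad, forces in N, time in s.
With the tool pointing down it reaches from about 0.425 to 0.925 m from the base axis. Payload 6.8 kg.
Tool frame: the origin (TCP) lies at the very end of the fingers, on their centre line; the grasp point (between the pads) lies 19 mm behind it; z points along the fingers, y is the line along which they close (so a half turn about z gives the same grasp; the last joint's range is limited). The gripper opens to 85 mm and grips with 20 to 120 N. Pads are 22 mm wide; open, the fingers measure 114 mm over their backs; the gripper's body (76 mm by 85 mm) begins 54 mm behind the grasp point. The pads swing forward as they close: fully open they stand 13 mm farther back than shut.
Start: joints at [-1.348, 0.477, 0.022, 1.555, -0.011, 1.109, -0.083], TCP at [0.219, 0.638, 0.193] pointing down, gripper open.
Joint ranges: [-2.96, 2.96], [-0.34, 2.1], [-1.41, 1.46], [0.24, 2.44], [-1.37, 4.51], [0.17, 1.92], [-2.96, 2.96]. Speed limits (rad/s): [2.39, 2.39, 3.14, 3.14, 3.14, 3.14, 3.14].

## Interface

Orientations are given as a unit quaternion [w, x, y, z].
In Python, from station import bot gives the robot as it stands.
- The arm moves only by the tool jog_arm, never from a script. Its argument "motion" is a list of rows, each a list of 7 numbers: the turn, a rotation vector about the tool's x, y, z in rad, then the shift along the tool's x, y, z in mm, then the finger opening in mm, from 0 to 85.4. A call has 1 to 10 rows; each row is the pose to reach, as a shift and turn from the pose commanded when the call began, along the tool's axes at that moment; what a row does not reach only later rows make up. A row lasts 1/8 s, in which the tool goes at most 62.5 mm and 10.7 degrees, less where a joint would pass 70% of its speed; a pose out of reach is approached as far as the arm can. A call with a gripper value outside its range is refused whole. The fingers move at their own pace and stop on an object; "grip_force" is the grip in N (left out, the last holds). Time passes only in rows, so rows that repeat a pose let the fingers close. It gives the time, the measured TCP pose, the force, the opening and the grip force at its end, in the units of the state.
- bot.get_obs(): the state, without advancing time (a new reading comes with each control period).
- bot.read_camera(name): name is "scene" or "top" or "wrist"; returns a dict with "pixels" (384x512x3 uint8, red, green, blue), "camera_matrix" (3x3 intrinsics, pixels), "T" (4x4, takes a point from camera to world coordinates); the wrist camera has in their place "tool_from_camera" (4x4, takes a point from camera to tool coordinates, whose origin is the TCP and whose axes are the flange's). Camera axes: x right, y down, z forward; pixel columns grow to the right and rows downward; lengths in m; the calibration is good to about 2 mm. A picture is of the moment at which its call begins: read the wrist's pose just before it. There is no depth.
- bot.hand_in(): hands the job in; it is judged then, once.
Trained networks look in a picture, given as the dict that the camera call returned (one of the last four; its "shot" number tells which), for a name from the list of things; names that differ only in an ending like _2 or _b are one class to them, and where a whole thing is asked for, a point or a joint stands for the part that bears it (a point fixed in the world has none). Each returns a list of dicts, best first, with "score" (0 to 1); they miss things now and then, are a little off and sometimes report something else, mostly with a low value. They report only what shows in the picture. A call takes as long as a camera call. They do not tell look-alikes from the thing itself.
- bot.spot_in(thing, picture): "xy" ([column, row] in pixels, amid what is visible of it).
- bot.tip_of(thing, picture): "xy" ([column, row] in pixels: a listed point, or the origin of a listed thing).
The state is a dict: "t": time; "q": joint angles; "joint_vel": joint speeds; "joint_torque": joint torques, N m; "eef_pos": TCP position; "tool_rot": TCP orientation; "contact_force": force on the tool from outside, world axes, zero at the start; "torque": the same for the moment, N m; "gripper_width": opening from 0.0 (shut) to 1.0 (fully open); "grasp_force": force on a finger pad.
Only numpy, scipy, OpenCV 4.12 (cv2) and the standard library are available. Lean on these libraries where they do the work, as an engineer would, in place of code of your own. Each camera call takes 0.05 s, during which the arm holds its last target. There are 200 camera calls.

## Working session

There is one attempt and no reset: what is moved stays moved. The work goes in short steps, Python scripts to look and compute and a tool call to move; the robot and the scene stay as the last step left them, time stands still between calls to the robot, and variables do not carry over. Pictures are saved under pics/ and viewed, at most 11 in all, crops included, and the job is handed in when it is done.

Besides the shell and the picture viewer there is one more tool, called after "Emit:" as name([rows], argument=value, ...), one row to a line, values as JSON. jog_arm: Moves the arm, as the interface text tells. Its arguments: {"type":"object","properties":{"motion":{"type":"array"},"grip_force":{"type":"number"}},"required":["motion"]}

```bash
mkdir -p pics; cat > h.py <<'E'
import numpy as np, cv2
from station import bot
from scipy.spatial.transform import Rotation as R
def quat(o): q=o["tool_rot"]; return R.from_quat([q[1],q[2],q[3],q[0]])
def camT(p,o=None):
    if "T" in p: return np.array(p["T"])
    T=np.eye(4); T[:3,:3]=quat(o).as_matrix(); T[:3,3]=o["eef_pos"]
    return T@np.array(p["tool_from_camera"])
def ray(p,xy,z,o=None):
    T=camT(p,o); K=np.array(p["camera_matrix"])
    d=T[:3,:3]@np.linalg.solve(K,[xy[0],xy[1],1.]); c=T[:3,3]
    return c+d*(z-c[2])/d[2]
def proj(p,X,o=None):
    T=camT(p,o); c=T[:3,:3].T@(np.array(X)-T[:3,3]); u=np.array(p["camera_matrix"])@c; return u[:2]/u[2]
def save(p,n,crop=None,s=1):
    im=p["pixels"][:,:,::-1]
    if crop: a,b,c,d=crop; im=im[b:d,a:c]
    cv2.imwrite("pics/"+n,cv2.resize(im,None,fx=s,fy=s,interpolation=cv2.INTER_CUBIC))
E
python3 - <<'E'
from h import *
np.set_printoptions(precision=3,suppress=True)
o=bot.get_obs(); print(o)
a=bot.read_camera("scene"); b=bot.read_camera("top")
for p,n in((a,"scene"),(b,"top")):
    save(p,n+".png",None,1.5); print(n,camT(p)[:3,3])
    for t,z in(("cap_top",.123),("cap",.082),("caddy",0),("mat",0),("jar_neck",.08),("tab_a",.1045),("wine_a",0),("tumbler_a",0)):
        for d in bot.tip_of(t,p)[:4]: print(n,t,round(d["score"],2),np.array(d["xy"]),ray(p,d["xy"],z))
E
```

```text
{'t': 0.0, 'q': array([-1.348,  0.478,  0.022,  1.556, -0.012,  1.109, -0.083]), 'joint_vel': array([ 0.   ,  0.001, -0.   , -0.002, -0.002,  0.   , -0.002]), 'joint_torque': array([ -0.001, -59.647,   1.607, -28.121,   0.012,   0.009,   0.   ]), 'eef_pos': array([0.219, 0.638, 0.192]), 'tool_rot': array([-0.   ,  0.165,  0.986, -0.001]), 'contact_force': array([-0.469,  0.486, -1.217]), 'torque': array([ 0.01 , -0.026,  0.044]), 'grasp_force': 0.0, 'gripper_width': 0.9999548121335543}
scene [ 0.055 -0.511  0.783]
scene cap_top 0.88 [256.1 240.4] [ 0.464 -0.166  0.123]
scene cap_top 0.86 [314.6 281.8] [ 0.456 -0.313  0.123]
scene cap_top 0.36 [265.6 179.6] [ 0.62  -0.067  0.123]
scene cap 0.89 [258. 255.] [ 0.462 -0.172  0.082]
scene cap 0.72 [313.8 285.3] [ 0.473 -0.304  0.082]
scene caddy 0.8 [259.6 278.5] [ 0.461 -0.176  0.   ]
scene mat 0.7 [158.2 203.6] [0.475 0.181 0.   ]
scene jar_neck 0.56 [258.1 253.2] [ 0.467 -0.168  0.08 ]
scene tab_a 0.65 [269.7 252.2] [ 0.469 -0.197  0.104]
scene tab_a 0.5 [243.  238.3] [ 0.463 -0.131  0.105]
scene tab_a 0.41 [311.6 292.4] [ 0.444 -0.316
[... 175 characters left out ...]
 tumbler_a 0.83 [295.1 200.4] [ 0.71  -0.096  0.   ]
top [ 0.468 -0.038  1.109]
top cap_top 0.87 [304.  233.4] [ 0.463 -0.163  0.123]
top cap_top 0.52 [344.6 215.6] [ 0.509 -0.269  0.123]
top cap 0.7 [302.  234.3] [ 0.46  -0.163  0.082]
top cap 0.53 [339.7 215.5] [ 0.511 -0.265  0.082]
top cap 0.3 [182.2 225.6] [0.482 0.158 0.082]
top caddy 0.61 [297.7 232.8] [ 0.464 -0.161  0.   ]
top mat 0.57 [185.  223.5] [0.489 0.165 0.   ]
top jar_neck 0.67 [302.5 235.3] [ 0.458 -0.165  0.08 ]
top tab_a 0.37 [318.5 231.5] [ 0.468 -0.204  0.105]
top wine_a 0.98 [236.  146.3] [0.718 0.021 0.   ]
top tumbler_a 0.92 [308.3 151.1] [ 0.705 -0.194  0.   ]
top tumbler_a 0.82 [277.  147.9] [ 0.714 -0.101  0.   ]
```

View pics/scene.png

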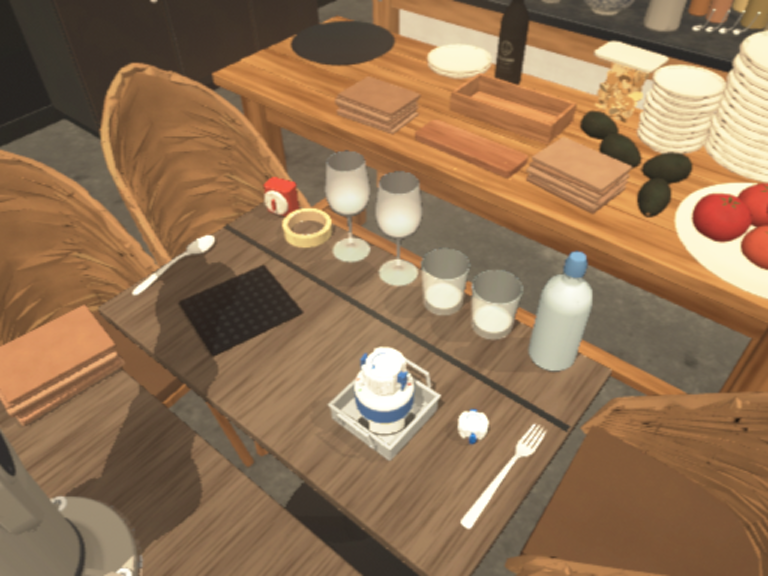

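View pics/top.png

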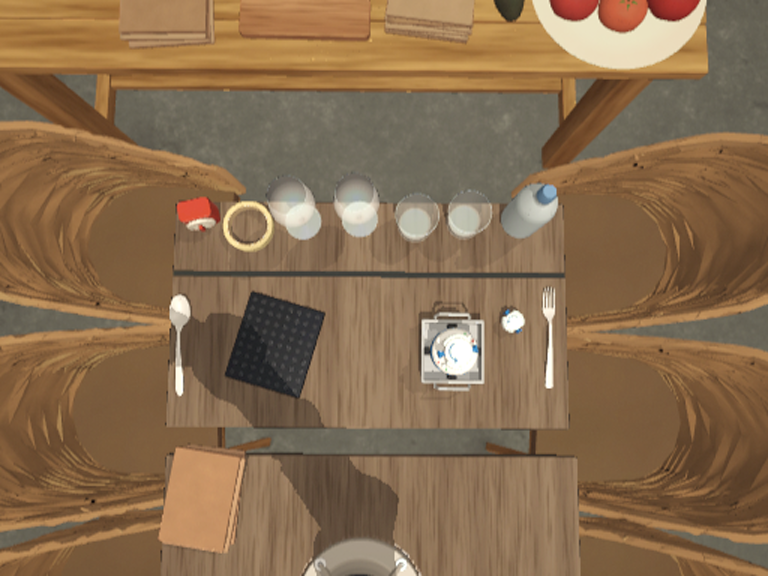

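The cap meant sits on the jar at scene (256,240) / top (304,233). The loose cap at scene (315,283) is a smaller look-alike, lying on the table. The mat is at scene (160,205) / top (184,229). I'll move over the jar and confirm with the wrist camera.

Emit:
jog_arm([
  [0,0,0,-345,-292,-108,85],
  [0,0,0,-345,-292,-108,85],
  [0,0,0,-345,-292,-108,85],
  [0,0,0,-345,-292,-108,85],
  [0,0,0,-345,-292,-108,85],
  [0,0,0,-345,-292,-108,85],
  [0,0,0,-345,-292,-108,85],
  [0,0,0,-345,-292,-108,85],
  [0,0,0,-491,-678,-108,85],
  [0,0,0,-491,-678,-108,85],
])

```text
t: 2.15
eef_pos: [0.4547, 0.1236, 0.3009]
tool_rot: [0.0, 0.164, 0.986, 0.0]
contact_force: [0.4, -0.8, -0.1]
gripper_width: 0.995
grasp_force: 0.0
```

Emit:
jog_arm([
  [0,0,-0.42,-123,-325,0,85],
  [0,0,-0.42,-123,-325,0,85],
  [0,0,-0.42,-123,-325,0,85],
  [0,0,-0.42,-123,-325,0,85],
  [0,0,-0.42,-123,-325,0,85],
  [0,0,-0.42,-123,-325,0,85],
])

```text
t: 2.9
eef_pos: [0.4649, -0.2247, 0.3012]
tool_rot: [0.001, -0.044, 0.999, -0.0]
contact_force: [0.3, 0.2, -0.6]
gripper_width: 0.999
grasp_force: 0.0
```

```bash
python3 - <<'E'
from h import *
np.set_printoptions(precision=3,suppress=True)
p0=bot.read_camera("top")
c=np.array([[253,292],[325,312],[299,397],[226,376]])/1.5
C=np.array([ray(p0,x,.008) for x in c]); print("mat",C.mean(0),C[1]-C[0],C[3]-C[0])
o=bot.get_obs(); p=bot.read_camera("wrist"); print(o["q"],o["eef_pos"],o["contact_force"]); print(quat(o).as_matrix()); print(p["tool_from_camera"])
save(p,"w1.png",None,1.5)
for t,z in(("cap_top",.123),("tab_a",.1045),("jar_neck",.08),("caddy",0)):
    for d in bot.tip_of(t,p)[:4]: print(t,round(d["score"],2),np.array(d["xy"]),ray(p,d["xy"],z,o))
E
```

```text
mat [0.472 0.167 0.008] [-0.038 -0.14   0.   ] [-0.161  0.046  0.   ]
[-0.285  0.127  0.704  1.821 -0.084  1.222  2.094] [ 0.464 -0.231  0.302] [-1.333 -4.475  1.298]
[[-0.997 -0.081  0.002]
 [-0.081  0.997 -0.004]
 [-0.001 -0.005 -1.   ]]
[[-0.001 -0.966 -0.26   0.065]
 [ 1.    -0.001  0.     0.   ]
 [-0.001 -0.26   0.966 -0.181]
 [ 0.     0.     0.     1.   ]]
cap_top 0.93 [307.9 170.1] [ 0.464 -0.17   0.123]
cap_top 0.65 [216.4 188.8] [ 0.495 -0.275  0.123]
tab_a 0.66 [337.5 165.7] [ 0.459 -0.131  0.104]
tab_a 0.61 [224.1 199.3] [ 0.513 -0.267  0.104]
tab_a 0.5 [443.6 308.1] [0.645 0.045 0.104]
tab_a 0.49 [280. 171.] [ 0.471 -0.2    0.104]
```

View w1.

View pics/w1.png

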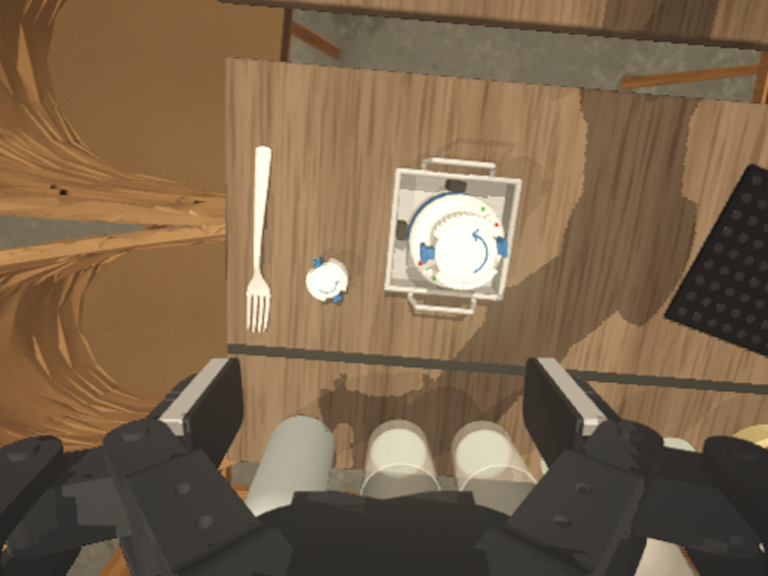

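The wrist view shows the cap on the jar at (307,170) with its tabs at (285,169) and (335,165), red and green dots anticlockwise of them. The smaller cap at (217,187) is clearly the look-alike. The last joint has too little anticlockwise range here, so I'll flip the hand half a turn while moving above the cap.

Emit:
jog_arm([
  [0,0,1.5,-5,63,30,85],
  [0,0,1.5,-5,63,30,85],
  [0,0,1.5,-5,63,60,85],
  [0,0,1.5,-5,63,60,85],
  [0,0,1.5,-5,63,92,85],
  [0,0,1.5,-5,63,92,85],
  [0,0,1.5,-5,63,92,85],
  [0,0,1.5,-5,63,92,85],
  [0,0,1.5,-5,63,92,85],
])

```text
t: 4.32
eef_pos: [0.4649, -0.1572, 0.2086]
tool_rot: [-0.0, 0.647, 0.762, 0.0]
contact_force: [0.2, 0.2, 0.3]
gripper_width: 0.997
grasp_force: 0.0
```

Emit:
jog_arm([
  [0,0,1.55,0,0,0,85],
  [0,0,1.55,0,0,0,85],
  [0,0,1.55,0,0,0,85],
  [0,0,1.55,0,0,0,85],
  [0,0,1.55,0,0,0,85],
  [0,0,1.55,0,0,0,85],
  [0,0,1.55,0,0,0,85],
  [0,0,1.55,0,0,0,85],
  [0,0,1.55,0,0,0,85],
  [0,0,1.55,0,0,0,85],
])

```text
t: 5.58
eef_pos: [0.4648, -0.158, 0.2086]
tool_rot: [-0.0, 0.996, 0.093, -0.0]
contact_force: [0.1, 0.0, -0.2]
gripper_width: 0.994
grasp_force: 0.0
```

```bash
python3 - <<'E'
from h import *
np.set_printoptions(precision=4,suppress=True)
o=bot.get_obs(); p=bot.read_camera("wrist"); print(o["q"],o["eef_pos"],o["contact_force"],o["torque"]); print(quat(o).as_matrix())
save(p,"w2.png",None,1.5)
for t,z in(("cap_top",.123),("tab_a",.1045),("cap",.082)):
    for d in bot.tip_of(t,p)[:3]: print(t,round(d["score"],2),np.array(d["xy"]),ray(p,d["xy"],z,o))
E
```

```text
[-0.7547  0.2757  1.1546  2.0142 -0.2944  1.0334 -0.8457] [ 0.4648 -0.158   0.2086] [ 0.0821  0.0312 -0.2222] [ 0.0116 -0.0337 -0.0144]
[[ 0.9828  0.1845 -0.0002]
 [ 0.1845 -0.9828  0.0004]
 [-0.0001 -0.0004 -1.    ]]
cap_top 0.84 [373.9 139.1] [ 0.5225 -0.2483  0.123 ]
cap_top 0.59 [263. 191.] [ 0.461  -0.1652  0.123 ]
cap_top 0.25 [227.1 187.3] [ 0.4585 -0.1336  0.123 ]
tab_a 0.64 [227.  186.6] [ 0.4543 -0.1326  0.1045]
tab_a 0.63 [302.9 185.9] [ 0.468  -0.2023  0.1045]
tab_a 0.59 [362.1 118.7] [ 0.5374 -0.2402  0.1045]
cap 0.81 [368.6 137.9] [ 0.5216 -0.2588  0.082 ]
cap 0.64 [264.1 179.6] [ 0.4624 -0.167   0.082 ]
```

View pics/w2.png

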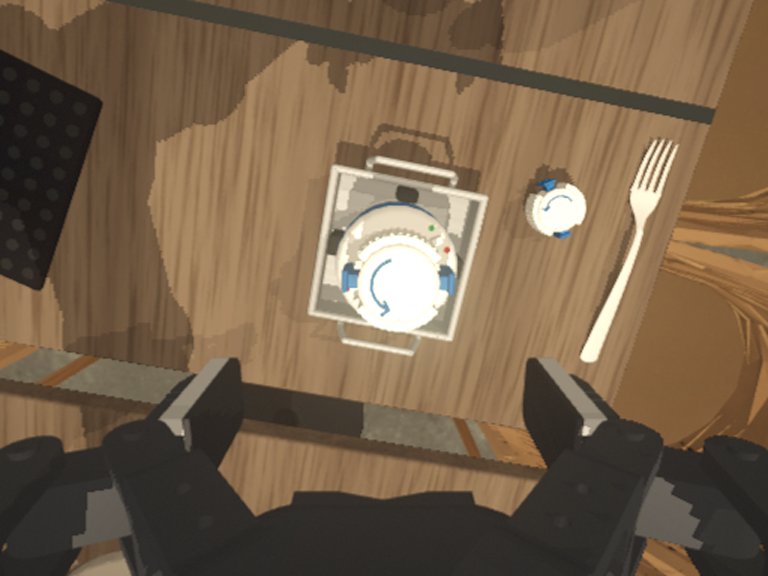

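Tabs at (350,281) and (446,281) are level with the finger line, so the yaw is right. I'll shift −5, +8.5 mm and descend.

Emit:
jog_arm([
  [0,0,0,-5,8.5,20,85],
  [0,0,0,-5,8.5,50,85],
  [0,0,0,-5,8.5,75,85],
  [0,0,0,-5,8.5,95,85],
  [0,0,0,-5,8.5,108,85],
  [0,0,0,-5,8.5,115,85],
  [0,0,0,-5,8.5,117,85],
  [0,0,0,-5,8.5,117,85],
])

```text
t: 6.78
eef_pos: [0.4616, -0.1682, 0.0921]
tool_rot: [0.0, 0.996, 0.09, 0.0]
contact_force: [-0.0, -1.0, -0.0]
gripper_width: 0.995
grasp_force: 0.0
```

```bash
python3 - <<'E'
from h import *
o=bot.get_obs(); p=bot.read_camera("wrist"); print(o["eef_pos"],o["contact_force"],o["torque"],o["gripper_width"])
save(p,"w3.png",(100,90,420,384),2)
E
```

```text
[ 0.46161925 -0.16821314  0.09206131] [-0.03073645 -1.03973384 -0.03382002] [ 0.00577565 -0.01987451 -0.0081289 ] 0.9949809450697629
```

View pics/w3.png

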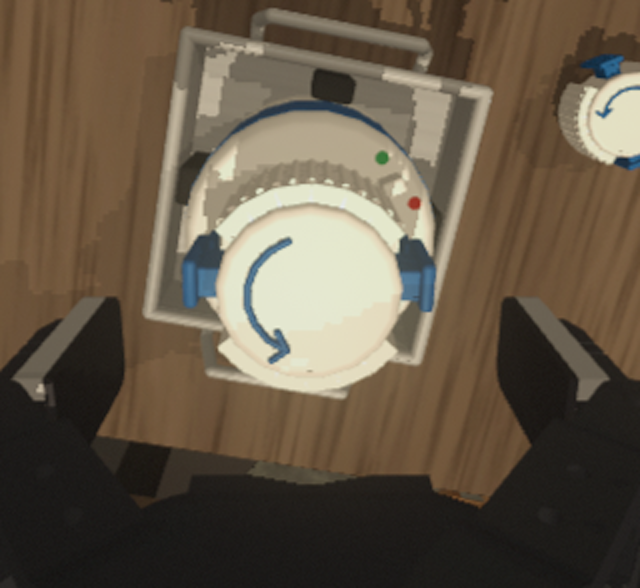

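```bash
python3 - <<'E'
from h import *
np.set_printoptions(precision=4,suppress=True)
o=bot.get_obs(); p=bot.read_camera("wrist"); M=quat(o).as_matrix()
for n,xy,z in(("top",(255,235),.123),("L",(100+205/2,90+283/2),.1045),("R",(100+424/2,90+282/2),.1045)): print(n,M.T@(ray(p,xy,z,o)-o["eef_pos"])*1000)
for t,z in(("cap_top",.123),("tab_a",.1045)):
    for d in bot.tip_of(t,p)[:3]: print(t,round(d["score"],2),np.array(d["xy"]),M.T@(ray(p,d["xy"],z,o)-o["eef_pos"])*1000)
E
```

```text
top [  2.2433  -0.5644 -30.8564]
L [ -3.3261 -30.8014 -12.3662]
R [ -3.085   32.2208 -12.3554]
cap_top 0.8 [253.6 238.4] [  0.3611  -1.2885 -30.8581]
cap_top 0.55 [413.8 147.5] [ 47.0182  75.2814 -30.8057]
tab_a 0.86 [195.5 224.5] [  0.9667 -34.6179 -12.3632]
tab_a 0.66 [310.4 228.9] [ -1.7931  31.2432 -12.3545]
tab_a 0.66 [395.4 117.8] [ 60.2872  72.986  -12.2948]
```

Emit:
jog_arm([
  [0,0,0,0,-0.5,0,74],
  [0,0,0,0,-0.5,0,70],
  [0,0,0,0,-0.5,0,68],
  [0,0,0,0,-0.5,0,66],
  [0,0,0,0,-0.5,0,64],
  [0,0,0,0,-0.5,0,62],
  [0,0,0,0,-0.5,0,61],
  [0,0,0,0,-0.5,0,60],
  [0,0,0,0,-0.5,0,60],
], grip_force=20)

```text
t: 8.1
eef_pos: [0.4612, -0.1677, 0.0917]
tool_rot: [-0.0, 0.996, 0.09, 0.0]
contact_force: [-0.4, 0.5, 0.0]
gripper_width: 0.699
grasp_force: 0.0
```

```bash
cat > s.py <<'E'
from h import *
np.set_printoptions(precision=3,suppress=True)
o=bot.get_obs(); M=quat(o).as_matrix()
print(o["t"],o["q"],"pos",np.array(o["eef_pos"]),"Ftool",M.T@o["contact_force"],"T",M.T@o["torque"],"w",o["gripper_width"]*85.4,"g",o["grasp_force"],"yawY",np.arctan2(M[1,1],M[0,1]))
E
python3 s.py
```

```text
8.1 [-0.522  0.459  0.949  2.126 -0.521  0.807 -0.637] pos [ 0.461 -0.168  0.092] Ftool [-0.327 -0.568 -0.016] T [-0.045 -0.012 -0.051] w 59.689634491329116 g 0.0 yawY -1.3900739099907495
```

```bash
python3 - <<'E'
from h import *
p=bot.read_camera("wrist"); save(p,"w4.png",(100,90,420,384),2)
E
```

```text
(no output)
```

View pics/w4.png

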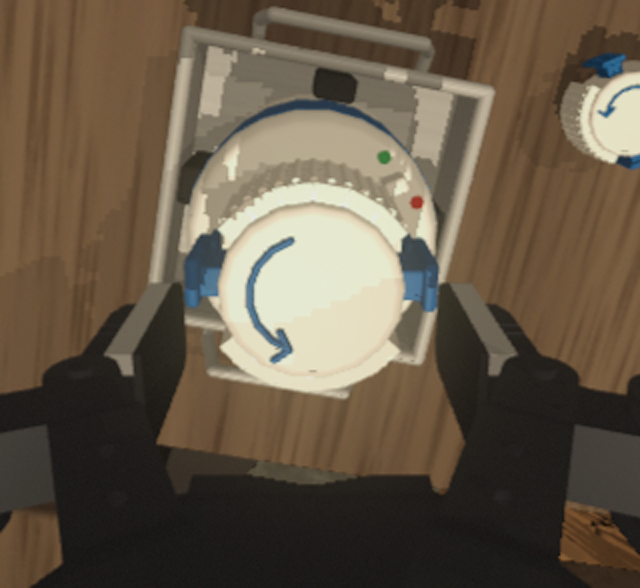

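The view shows the pads just short of the tabs (the opening scale reads a little small), centred on them. I'll keep closing in small steps.

Emit:
jog_arm([
  [0,0,0,0,0,0,58],
  [0,0,0,0,0,0,57],
  [0,0,0,0,0,0,56],
  [0,0,0,0,0,0,56],
], grip_force=20)

```text
t: 8.65
eef_pos: [0.4612, -0.1676, 0.0917]
tool_rot: [-0.0, 0.996, 0.09, 0.0]
contact_force: [0.9, 0.4, -0.3]
gripper_width: 0.659
grasp_force: 0.0
```

```bash
python3 s.py; python3 - <<'E'
from h import *
o=bot.get_obs(); p=bot.read_camera("wrist"); M=quat(o).as_matrix(); 
for v in((11,34,-6),(11,34,0),(11,34,-30),(0,0,-31)): print(v,(proj(p,o["eef_pos"]+M@(np.array(v)/1000),o)-[100,90])*2)
E
```

```text
8.65 [-0.522  0.458  0.949  2.126 -0.521  0.807 -0.637] pos [ 0.461 -0.168  0.092] Ftool [ 0.965 -0.185  0.264] T [-0.002  0.03  -0.038] w 56.31792040401003 g 0.0 yawY -1.3900419651232143
(11, 34, -6) [428.48614267 228.64756866]
(11, 34, 0) [424.85355333 222.73945672]
(11, 34, -30) [445.65226105 256.56686799]
(0, 0, -31) [312.19986234 298.31713896]
```

Predicted and seen fingertip positions disagree: the tips look about 40 mm above where the TCP reading puts them, and there is no grip force at 56 mm. A look from the scene camera should settle it.

```bash
python3 - <<'E'
from h import *
o=bot.get_obs(); p=bot.read_camera("scene"); M=quat(o).as_matrix(); save(p,"s2.png",(190,150,320,300),4)
for v in((0,0,0),(0,28,-3),(0,-28,-3),(0,28,-40),(0,-28,-40)): print(v,(proj(p,o["eef_pos"]+M@(np.array(v)/1000))-[190,150])*4)
E
```

```text
(0, 0, 0) [264.54697865 405.08386113]
(0, 28, -3) [312.11740829 422.23733922]
(0, -28, -3) [217.94881544 381.31896156]
(0, 28, -40) [312.66548646 377.10033972]
(0, -28, -40) [215.618152   336.02787912]
```

View pics/s2.png

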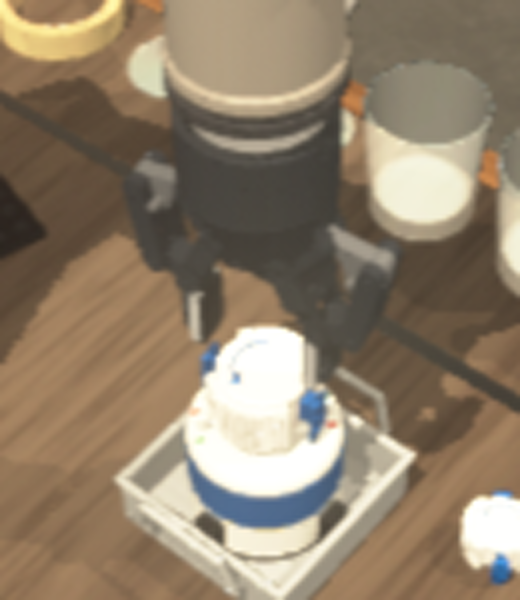

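Both cameras agree: the fingertips end about 42 mm above the reported TCP, so they are above the cap, at about z = 0.134. I'll open, lower by 35 mm and look again.

Emit:
jog_arm([
  [0,0,0,0,0,0,85],
  [0,0,0,0,0,0,85],
  [0,0,0,0,0,0,85],
  [0,0,0,0,0,0,85],
  [0,0,0,0,0,10,85],
  [0,0,0,0,0,20,85],
  [0,0,0,0,0,28,85],
  [0,0,0,0,0,34,85],
  [0,0,0,0,0,35,85],
  [0,0,0,0,0,35,85],
])

```text
t: 10.0
eef_pos: [0.4612, -0.1678, 0.0567]
tool_rot: [0.0, 0.996, 0.09, 0.0]
contact_force: [-0.5, 0.3, 0.1]
gripper_width: 0.996
grasp_force: 0.0
```

```bash
python3 s.py; python3 - <<'E'
from h import *
a=bot.read_camera("wrist"); b=bot.read_camera("scene")
f=lambda p,c,s: cv2.resize(p["pixels"][c[1]:c[3],c[0]:c[2],::-1],None,fx=s,fy=s,interpolation=cv2.INTER_CUBIC)
A=f(a,(130,90,380,340),1.76); B=f(b,(205,170,305,295),3.52)
cv2.imwrite("pics/c5.png",np.hstack([A,B]) )
E
```

```text
10.0 [-0.46   0.512  0.877  2.148 -0.593  0.74  -0.581] pos [ 0.461 -0.168  0.057] Ftool [-0.482 -0.4   -0.084] T [-0.037  0.003 -0.034] w 85.06599187342337 g 0.0 yawY -1.3902184960088542
```

View pics/c5.png

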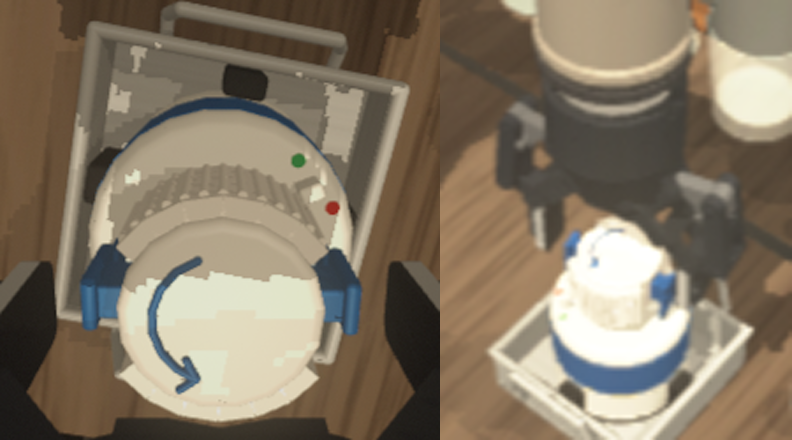

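```bash
python3 - <<'E'
from h import *
np.set_printoptions(precision=1,suppress=True)
o=bot.get_obs(); p=bot.read_camera("scene");w=bot.read_camera("wrist"); M=quat(o).as_matrix()
for z in(-55,-50,-45,-40,-35):
    P=lambda c,v:proj(c,o["eef_pos"]+M@(np.array(v)/1000),o)
    print(z,"scene L",P(p,(0,-45,z)),"want 233.4,239.6 | wrist R",P(w,(11,42.6,z)),"want 352.7,238.9")
print("tab dz", (0.1045-o["eef_pos"][2])*1000)
E
```

```text
-55 scene L [237.3 237.1] want 233.4,239.6 | wrist R [354.8 237.9] want 352.7,238.9
-50 scene L [237.4 238.6] want 233.4,239.6 | wrist R [351.4 233.4] want 352.7,238.9
-45 scene L [237.5 240.1] want 233.4,239.6 | wrist R [348.2 229.3] want 352.7,238.9
-40 scene L [237.6 241.6] want 233.4,239.6 | wrist R [345.2 225.4] want 352.7,238.9
-35 scene L [237.7 243.1] want 233.4,239.6 | wrist R [342.3 221.7] want 352.7,238.9
tab dz 47.58756656656577
```

Tips open sit about 50 mm above the TCP reading, at world z ≈ 0.107. After closing they advance to about 0.100. I'll lower 4 mm more and squeeze gradually.

Emit:
jog_arm([
  [0,0,0,0,0,2,80],
  [0,0,0,0,0,4,76],
  [0,0,0,0,0,4,72],
  [0,0,0,0,0,4,70],
  [0,0,0,0,0,4,68],
  [0,0,0,0,0,4,66],
  [0,0,0,0,0,4,65],
  [0,0,0,0,0,4,64],
  [0,0,0,0,0,4,64],
], grip_force=20)

```text
t: 11.32
eef_pos: [0.4613, -0.1679, 0.053]
tool_rot: [0.0, 0.996, 0.09, 0.0]
contact_force: [-0.8, -0.5, 6.3]
gripper_width: 0.749
grasp_force: 8.4
```

```bash
python3 s.py
```

```text
11.325 [-0.453  0.518  0.869  2.15  -0.601  0.733 -0.574] pos [ 0.461 -0.168  0.053] Ftool [-0.895  0.35  -6.273] T [ 0.011 -0.206  0.037] w 63.92306495526387 g 8.390582799911499 yawY -1.3902344904576467
```

Contact as predicted (8.4 N at 64 mm), with almost no side force. I'll squeeze on to bring both tabs in past 3.5 mm.

Emit:
jog_arm([
  [0,0,0,0,0,0,63],
  [0,0,0,0,0,0,62],
  [0,0,0,0,0,0,61],
  [0,0,0,0,0,0,60],
  [0,0,0,0,0,0,59],
  [0,0,0,0,0,0,59],
])

```text
t: 12.08
eef_pos: [0.4614, -0.1681, 0.0536]
tool_rot: [-0.0, 0.996, 0.09, 0.0]
contact_force: [-3.2, 1.3, 14.5]
gripper_width: 0.694
grasp_force: 14.1
```

```bash
python3 s.py
```

```text
12.075 [-0.453  0.517  0.87   2.149 -0.6    0.734 -0.574] pos [ 0.461 -0.168  0.054] Ftool [ -2.863  -1.867 -14.486] T [ 0.252 -0.739 -0.021] w 59.308161489161606 g 14.093028455972672 yawY -1.390556010473768
```

14.1 N a side, both tabs in ~4.4 mm. From the picture the red dot is about 10° ahead of the tabs and the green one about 41°, so the stop should come after roughly 0.7 rad. I'll ease up 1 mm and turn slowly.

Emit:
jog_arm([
  [0,0,0,0.5,0,-1,59],
  [0,0,-0.02,0.5,0,-1,59],
  [0,0,-0.04,0.5,0,-1,59],
  [0,0,-0.06,0.5,0,-1,59],
  [0,0,-0.08,0.5,0,-1,59],
  [0,0,-0.1,0.5,0,-1,59],
  [0,0,-0.1,0.5,0,-1,59],
])

```text
t: 12.95
eef_pos: [0.4619, -0.1679, 0.0541]
tool_rot: [0.0, 0.99, 0.14, 0.0]
contact_force: [-1.6, -0.3, 6.0]
gripper_width: 0.694
grasp_force: 13.9
```

```bash
python3 s.py
```

```text
12.95 [-0.437  0.505  0.844  2.147 -0.575  0.727 -0.499] pos [ 0.462 -0.168  0.054] Ftool [-1.632 -0.115 -5.972] T [-0.04  -0.298  0.073] w 59.29153053945407 g 13.928254544734955 yawY -1.2902077530424467
```

Emit:
jog_arm([
  [0,0,-0.02,0,0,0,59],
  [0,0,-0.04,0,0,0,59],
  [0,0,-0.06,0,0,0,59],
  [0,0,-0.08,0,0,0,59],
  [0,0,-0.08,0,0,0,59],
])

```text
t: 13.58
eef_pos: [0.462, -0.1679, 0.0541]
tool_rot: [0.0, 0.984, 0.179, 0.0]
contact_force: [-0.9, -0.2, 5.6]
gripper_width: 0.693
grasp_force: 13.9
```

```bash
python3 s.py
```

```text
13.575 [-0.422  0.497  0.822  2.146 -0.557  0.721 -0.438] pos [ 0.462 -0.168  0.054] Ftool [-0.854 -0.154 -5.571] T [ 0.035 -0.244  0.003] w 59.15887896015962 g 13.92682358622551 yawY -1.2102140982215046
```

Emit:
jog_arm([
  [0,0,-0.02,0,0,0,59],
  [0,0,-0.04,0,0,0,59],
  [0,0,-0.05,0,0,0,59],
  [0,0,-0.05,0,0,0,59],
])

```text
t: 14.08
eef_pos: [0.462, -0.1679, 0.0541]
tool_rot: [0.0, 0.979, 0.204, 0.0]
contact_force: [-1.2, -0.5, 5.9]
gripper_width: 0.696
grasp_force: 13.9
```

```bash
python3 s.py
```

```text
14.075 [-0.413  0.491  0.808  2.146 -0.546  0.718 -0.399] pos [ 0.462 -0.168  0.054] Ftool [-1.312 -0.003 -5.859] T [ 0.04  -0.236  0.049] w 59.42851161552098 g 13.923664391040802 yawY -1.160370713288442
```

Emit:
jog_arm([
  [0,0,-0.02,0,0,0,59],
  [0,0,-0.04,0,0,0,59],
  [0,0,-0.06,0,0,0,59],
  [0,0,-0.06,0,0,0,59],
])

```text
t: 14.58
eef_pos: [0.462, -0.1678, 0.0541]
tool_rot: [0.0, 0.972, 0.233, 0.0]
contact_force: [-0.8, -0.2, 5.8]
gripper_width: 0.695
grasp_force: 13.9
```

```bash
python3 s.py
```

```text
14.575 [-0.402  0.485  0.792  2.145 -0.532  0.714 -0.353] pos [ 0.462 -0.168  0.054] Ftool [-0.862 -0.166 -5.805] T [ 0.082 -0.24   0.005] w 59.32792720888308 g 13.92478197813034 yawY -1.1002114574958932
```

Emit:
jog_arm([
  [0,0,-0.02,0,0,0,59],
  [0,0,-0.04,0,0,0,59],
  [0,0,-0.06,0,0,0,59],
  [0,0,-0.06,0,0,0,59],
])

```text
t: 15.08
eef_pos: [0.462, -0.1678, 0.0541]
tool_rot: [0.0, 0.965, 0.262, 0.0]
contact_force: [-1.3, -0.1, 5.6]
gripper_width: 0.698
grasp_force: 13.9
```

```bash
python3 s.py
```

```text
15.075 [-0.39   0.479  0.776  2.145 -0.519  0.71  -0.306] pos [ 0.462 -0.168  0.054] Ftool [-1.17  -0.591 -5.578] T [ 0.096 -0.164  0.039] w 59.60104609341508 g 13.925812840461731 yawY -1.0402058145402613
```

Emit:
jog_arm([
  [0,0,-0.02,0,0,0,59],
  [0,0,-0.04,0,0,0,59],
  [0,0,-0.06,0,0,0,59],
  [0,0,-0.08,0,0,0,59],
  [0,0,-0.08,0,0,0,59],
])

```text
t: 15.7
eef_pos: [0.4621, -0.1678, 0.0541]
tool_rot: [0.0, 0.954, 0.301, 0.0]
contact_force: [-0.9, -0.6, 5.5]
gripper_width: 0.691
grasp_force: 13.9
```

```bash
python3 s.py
```

```text
15.7 [-0.375  0.472  0.754  2.144 -0.501  0.705 -0.244] pos [ 0.462 -0.168  0.054] Ftool [-1.044  0.004 -5.463] T [ 0.075 -0.169  0.038] w 59.005301826289646 g 13.924222737550735 yawY -0.9601807290655766
```

Emit:
jog_arm([
  [0,0,-0.02,0,0,0,59],
  [0,0,-0.04,0,0,0,59],
  [0,0,-0.06,0,0,0,59],
  [0,0,-0.08,0,0,0,59],
  [0,0,-0.08,0,0,0,59],
])

```text
t: 16.32
eef_pos: [0.4621, -0.1679, 0.0541]
tool_rot: [0.0, 0.941, 0.338, 0.0]
contact_force: [-1.0, -0.3, 5.9]
gripper_width: 0.69
grasp_force: 13.9
```

```bash
python3 s.py
```

```text
16.325 [-0.36   0.465  0.732  2.143 -0.484  0.7   -0.181] pos [ 0.462 -0.168  0.054] Ftool [-0.941 -0.397 -5.903] T [ 0.057 -0.172  0.032] w 58.95573276093725 g 13.925484716892242 yawY -0.8802230876261108
```

Emit:
jog_arm([
  [0,0,-0.02,0,0,0,59],
  [0,0,-0.04,0,0,0,59],
  [0,0,-0.06,0,0,0,59],
  [0,0,-0.06,0,0,0,59],
])

```text
t: 16.82
eef_pos: [0.4621, -0.168, 0.0542]
tool_rot: [0.0, 0.93, 0.366, 0.0]
contact_force: [-1.7, -0.4, 5.6]
gripper_width: 0.697
grasp_force: 13.9
```

```bash
python3 s.py
```

```text
16.825 [-0.348  0.459  0.716  2.142 -0.471  0.697 -0.134] pos [ 0.462 -0.168  0.054] Ftool [-1.567 -0.857 -5.57 ] T [ 0.067 -0.187  0.064] w 59.48923510849531 g 13.924459218978882 yawY -0.8204327104267886
```

Emit:
jog_arm([
  [0,0,-0.02,0,0,0,59],
  [0,0,-0.04,0,0,0,59],
  [0,0,-0.04,0,0,0,59],
])

```text
t: 17.2
eef_pos: [0.4621, -0.168, 0.0541]
tool_rot: [0.0, 0.923, 0.385, 0.0]
contact_force: [-0.6, -0.8, 5.6]
gripper_width: 0.695
grasp_force: 13.9
```

```bash
python3 s.py
```

```text
17.2 [-0.34   0.456  0.705  2.142 -0.462  0.695 -0.103] pos [ 0.462 -0.168  0.054] Ftool [-0.958  0.107 -5.638] T [ 0.048 -0.179  0.002] w 59.31556733715848 g 13.92395630478859 yawY -0.7802364746868221
```

Emit:
jog_arm([
  [0,0,-0.02,0,0,0,59],
  [0,0,-0.03,0,0,0,59],
  [0,0,-0.03,0,0,0,59],
])

```text
t: 17.58
eef_pos: [0.4621, -0.168, 0.0542]
tool_rot: [0.0, 0.917, 0.399, 0.0]
contact_force: [-1.2, 0.2, 5.4]
gripper_width: 0.694
grasp_force: 13.9
```

```bash
python3 s.py
```

```text
17.575 [-0.334  0.454  0.697  2.142 -0.456  0.693 -0.079] pos [ 0.462 -0.168  0.054] Ftool [-0.626 -0.991 -5.416] T [ 0.024 -0.238  0.033] w 59.225982200795876 g 13.923543691635132 yawY -0.7503802219421346
```

0.64 rad turned, still free. I'll continue in 0.03 rad steps.

Emit:
jog_arm([
  [0,0,-0.02,0,0,0,59],
  [0,0,-0.03,0,0,0,59],
  [0,0,-0.03,0,0,0,59],
])

```text
t: 17.95
eef_pos: [0.4621, -0.168, 0.0541]
tool_rot: [0.0, 0.911, 0.413, 0.0]
contact_force: [0.1, 0.2, 6.5]
gripper_width: 0.69
grasp_force: 13.9
```

```bash
python3 s.py
```

```text
17.95 [-0.328  0.451  0.689  2.141 -0.45   0.692 -0.055] pos [ 0.462 -0.168  0.054] Ftool [ 0.246 -0.095 -6.486] T [ 0.084 -0.21   0.077] w 58.95429228949404 g 13.921892791986465 yawY -0.7203817501067818
```

Emit:
jog_arm([
  [0,0,-0.02,0,0,0,59],
  [0,0,-0.03,0,0,0,59],
  [0,0,-0.03,0,0,0,59],
])

```text
t: 18.32
eef_pos: [0.4621, -0.168, 0.0542]
tool_rot: [0.0, 0.905, 0.426, 0.0]
contact_force: [-0.0, -0.3, 5.5]
gripper_width: 0.695
grasp_force: 13.9
```

```bash
python3 s.py; python3 - <<'E'
from h import *
save(bot.read_camera("wrist"),"w6.png",(120,60,390,330),2)
E
```

```text
18.325 [-0.322  0.449  0.681  2.141 -0.443  0.691 -0.032] pos [ 0.462 -0.168  0.054] Ftool [-0.239  0.15  -5.487] T [ 0.132 -0.167  0.1  ] w 59.33416009357056 g 13.922675102949142 yawY -0.690518807691341
```

View pics/w6.png

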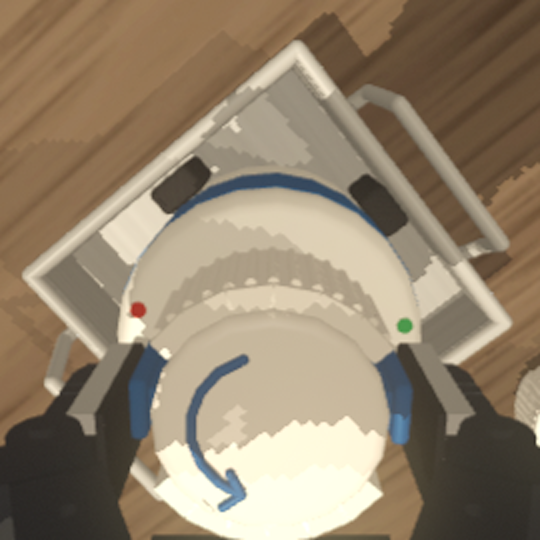

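The cap has turned with the hand, and the green dot at (404,326) is now level with the right tab, so the stop is near. The torque is starting to rise, so I'll use 0.02 rad steps.

Emit:
jog_arm([
  [0,0,-0.01,0,0,0,59],
  [0,0,-0.02,0,0,0,59],
  [0,0,-0.02,0,0,0,59],
])

```text
t: 18.75
eef_pos: [0.4621, -0.168, 0.0541]
tool_rot: [0.0, 0.9, 0.435, 0.0]
contact_force: [0.1, 0.4, 5.7]
gripper_width: 0.691
grasp_force: 13.9
```

```bash
python3 s.py
```

```text
18.75 [-0.318  0.448  0.675  2.141 -0.439  0.69  -0.016] pos [ 0.462 -0.168  0.054] Ftool [ 0.386 -0.149 -5.663] T [ 0.037 -0.192  0.048] w 59.01296623065993 g 13.921249955892563 yawY -0.6703720500495044
```

Emit:
jog_arm([
  [0,0,-0.01,0,0,0,59],
  [0,0,-0.02,0,0,0,59],
  [0,0,-0.02,0,0,0,59],
])

```text
t: 19.12
eef_pos: [0.4621, -0.1679, 0.0542]
tool_rot: [0.0, 0.896, 0.444, 0.0]
contact_force: [-0.7, -0.3, 6.3]
gripper_width: 0.691
grasp_force: 13.9
```

```bash
python3 s.py
```

```text
19.125 [-0.314  0.446  0.67   2.141 -0.435  0.689  0.   ] pos [ 0.462 -0.168  0.054] Ftool [-0.669 -0.35  -6.333] T [ 0.063 -0.157  0.072] w 59.05222397770743 g 13.92257496714592 yawY -0.6504179175134241
```

Emit:
jog_arm([
  [0,0,-0.01,0,0,0,59],
  [0,0,-0.02,0,0,0,59],
  [0,0,-0.02,0,0,0,59],
])

```text
t: 19.5
eef_pos: [0.4621, -0.1679, 0.0542]
tool_rot: [0.0, 0.891, 0.453, 0.0]
contact_force: [-1.6, -0.7, 5.3]
gripper_width: 0.689
grasp_force: 13.9
```

```bash
python3 s.py
```

```text
19.5 [-0.31   0.444  0.664  2.14  -0.431  0.688  0.016] pos [ 0.462 -0.168  0.054] Ftool [-1.555 -0.894 -5.352] T [ 0.058 -0.122  0.052] w 58.8541529931324 g 13.921775668859482 yawY -0.6304299073761257
```

Emit:
jog_arm([
  [0,0,-0.01,0,0,0,59],
  [0,0,-0.02,0,0,0,59],
  [0,0,-0.02,0,0,0,59],
])

```text
t: 19.88
eef_pos: [0.4622, -0.1679, 0.0542]
tool_rot: [0.0, 0.887, 0.462, 0.0]
contact_force: [-0.7, -0.3, 4.7]
gripper_width: 0.691
grasp_force: 13.9
```

```bash
python3 s.py
```

```text
19.875 [-0.306  0.443  0.659  2.14  -0.427  0.687  0.032] pos [ 0.462 -0.168  0.054] Ftool [-0.668 -0.432 -4.731] T [ 0.074 -0.18   0.006] w 59.00131080070402 g 13.923710435628891 yawY -0.6103460575637546
```

Emit:
jog_arm([
  [0,0,-0.01,0,0,0,59],
  [0,0,-0.015,0,0,0,59],
  [0,0,-0.015,0,0,0,59],
])

```text
t: 20.25
eef_pos: [0.4622, -0.1679, 0.0542]
tool_rot: [0.0, 0.883, 0.469, 0.0]
contact_force: [-0.9, -0.7, 5.9]
gripper_width: 0.692
grasp_force: 13.9
```

```bash
python3 s.py
```

```text
20.25 [-0.303  0.442  0.655  2.14  -0.424  0.686  0.044] pos [ 0.462 -0.168  0.054] Ftool [-1.078 -0.394 -5.874] T [ 0.131 -0.143  0.017] w 59.05438456641615 g 13.920975476503372 yawY -0.5954405598500713
```

Emit:
jog_arm([
  [0,0,-0.01,0,0,0,59],
  [0,0,-0.02,0,0,0,59],
  [0,0,-0.02,0,0,0,59],
])

```text
t: 20.62
eef_pos: [0.4622, -0.1679, 0.0542]
tool_rot: [0.0, 0.879, 0.477, 0.0]
contact_force: [-1.4, -0.4, 5.2]
gripper_width: 0.69
grasp_force: 13.9
```

```bash
python3 s.py
```

```text
20.625 [-0.299  0.441  0.649  2.14  -0.42   0.686  0.06 ] pos [ 0.462 -0.168  0.054] Ftool [-1.05  -0.942 -5.246] T [ 0.07  -0.203  0.088] w 58.952674760106014 g 13.922458291053772 yawY -0.5754016946953225
```

Emit:
jog_arm([
  [0,0,-0.01,0,0,0,59],
  [0,0,-0.02,0,0,0,59],
  [0,0,-0.02,0,0,0,59],
])

```text
t: 21.0
eef_pos: [0.4622, -0.1679, 0.0542]
tool_rot: [0.0, 0.874, 0.486, 0.0]
contact_force: [0.5, 0.2, 5.4]
gripper_width: 0.691
grasp_force: 13.9
```

```bash
python3 s.py; python3 - <<'E'
from h import *
o=bot.get_obs();p=bot.read_camera("wrist"); M=quat(o).as_matrix()
im=p["pixels"].astype(int); r,g,b=im[...,0],im[...,1],im[...,2]
for n,m in(("red",(r>140)&(g<90)&(b<90)),("green",(g>110)&(r<90)&(b<100))):
    k,l,s,c=cv2.connectedComponentsWithStats(m.astype(np.uint8))
    for i in range(1,k):
        if s[i,4]>8:
            v=M.T@(ray(p,c[i],.080,o)-o["eef_pos"])*1000; print(n,s[i,4],c[i],v,"ang from +y toward +x deg",np.degrees(np.arctan2(v[0],v[1])))
E
```

```text
21.0 [-0.295  0.439  0.644  2.139 -0.416  0.685  0.076] pos [ 0.462 -0.168  0.054] Ftool [ 0.419  0.371 -5.35 ] T [ 0.07  -0.122  0.033] w 58.98519621097925 g 13.921914249658585 yawY -0.5554140561012979
red 37 [191.67567568 206.27027027] [ 16.52943109 -33.0739682  -25.86351793] ang from +y toward +x deg 153.44541735698562
green 11 [322.54545455 229.72727273] [  3.41252031  35.44723259 -25.79583502] ang from +y toward +x deg 5.498943039703181
```

The green dot is still 5.5° ahead of the tab, so the stop is about 0.09 rad away, consistent with free turning so far.

Emit:
jog_arm([
  [0,0,-0.02,0,0,0,59],
  [0,0,-0.04,0,0,0,59],
  [0,0,-0.06,0,0,0,59],
  [0,0,-0.06,0,0,0,59],
])

```text
t: 21.55
eef_pos: [0.4622, -0.1679, 0.0542]
tool_rot: [0.0, 0.859, 0.512, 0.0]
contact_force: [-0.4, -1.2, 5.8]
gripper_width: 0.694
grasp_force: 13.9
```

```bash
python3 s.py
```

```text
21.55 [-0.283  0.435  0.628  2.139 -0.403  0.682  0.123] pos [ 0.462 -0.168  0.054] Ftool [-1.231  0.26  -5.781] T [ 0.095 -0.206  0.015] w 59.306029480391636 g 13.923060446977615 yawY -0.495293670350179
```

Emit:
jog_arm([
  [0,0,-0.01,0,0,0,59],
  [0,0,-0.015,0,0,0,59],
  [0,0,-0.015,0,0,0,59],
])

```text
t: 21.92
eef_pos: [0.4622, -0.168, 0.0542]
tool_rot: [0.0, 0.855, 0.519, 0.0]
contact_force: [-1.3, 0.1, 5.4]
gripper_width: 0.697
grasp_force: 13.9
```

```bash
python3 s.py
```

```text
21.925 [-0.28   0.434  0.624  2.139 -0.401  0.682  0.135] pos [ 0.462 -0.168  0.054] Ftool [-0.526 -1.216 -5.444] T [ 0.066 -0.172  0.101] w 59.56187654200142 g 13.92036885023117 yawY -0.4804651371767738
```

Emit:
jog_arm([
  [0,0,-0.01,0,0,0,59],
  [0,0,-0.015,0,0,0,59],
  [0,0,-0.015,0,0,0,59],
])

```text
t: 22.3
eef_pos: [0.4622, -0.1679, 0.0542]
tool_rot: [0.0, 0.851, 0.525, 0.0]
contact_force: [-0.8, 0.1, 5.6]
gripper_width: 0.693
grasp_force: 13.9
```

```bash
python3 s.py
```

```text
22.3 [-0.277  0.433  0.62   2.138 -0.398  0.681  0.147] pos [ 0.462 -0.168  0.054] Ftool [-0.241 -0.712 -5.644] T [ 0.105 -0.11   0.064] w 59.18131759697192 g 13.916616886854172 yawY -0.46554883743364417
```

Emit:
jog_arm([
  [0,0,-0.01,0,0,0,59],
  [0,0,-0.01,0,0,0,59],
])

```text
t: 22.55
eef_pos: [0.4621, -0.1679, 0.0542]
tool_rot: [0.0, 0.849, 0.529, 0.0]
contact_force: [-0.7, -1.0, 5.5]
gripper_width: 0.691
grasp_force: 13.9
```

```bash
python3 s.py
```

```text
22.55 [-0.275  0.432  0.617  2.138 -0.396  0.681  0.155] pos [ 0.462 -0.168  0.054] Ftool [-1.172 -0.191 -5.484] T [ 0.1   -0.165  0.144] w 59.04384378386812 g 13.912787586450577 yawY -0.4557048210984792
```

Emit:
jog_arm([
  [0,0,-0.01,0,0,0,59],
  [0,0,-0.01,0,0,0,59],
])

```text
t: 22.8
eef_pos: [0.4621, -0.1679, 0.0542]
tool_rot: [0.0, 0.846, 0.533, 0.0]
contact_force: [-0.9, -1.4, 6.1]
gripper_width: 0.695
grasp_force: 13.9
```

```bash
python3 s.py
```

```text
22.8 [-0.273  0.432  0.614  2.138 -0.394  0.681  0.163] pos [ 0.462 -0.168  0.054] Ftool [-1.653 -0.199 -6.07 ] T [ 0.192 -0.144  0.196] w 59.385700878933754 g 13.888167589902878 yawY -0.4459632599662806
```

The torque is up to 0.196 N m and climbing, so this is the stop (0.945 rad in all). I'll ease back slightly and lift straight up.

Emit:
jog_arm([
  [0,0,0.015,0,0,0,59],
  [0,0,0.015,0,0,-2,59],
  [0,0,0.015,0,0,-5,59],
  [0,0,0.015,0,0,-10,59],
  [0,0,0.015,0,0,-18,59],
  [0,0,0.015,0,0,-28,59],
  [0,0,0.015,0,0,-40,59],
  [0,0,0.015,0,0,-55,59],
  [0,0,0.015,0,0,-75,59],
  [0,0,0.015,0,0,-90,59],
])

```text
t: 24.05
eef_pos: [0.462, -0.1676, 0.1452]
tool_rot: [0.0, 0.85, 0.527, 0.001]
contact_force: [0.1, -0.1, -1.0]
gripper_width: 0.693
grasp_force: 13.8
```

```bash
python3 s.py; python3 - <<'E'
from h import *
a=bot.read_camera("wrist"); b=bot.read_camera("scene")
f=lambda p,c,s: cv2.resize(p["pixels"][c[1]:c[3],c[0]:c[2],::-1],None,fx=s,fy=s,interpolation=cv2.INTER_CUBIC)
A=f(a,(130,90,380,340),1.76); B=f(b,(205,170,305,295),3.52)
cv2.imwrite("pics/c7.png",np.hstack([A,B]) )
E
```

```text
24.05 [-0.389  0.278  0.728  2.071 -0.241  0.874  0.017] pos [ 0.462 -0.168  0.145] Ftool [-0.008  0.125  1.026] T [-0.01   0.009 -0.044] w 59.22451388088215 g 13.807478249073029 yawY -0.46003778103891574
```

View pics/c7.png

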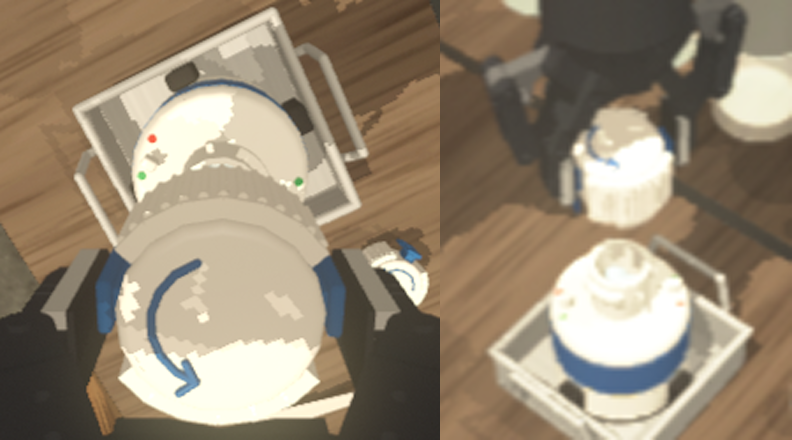

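The cap is off cleanly, upright in the fingers, with the bare neck below. I'll carry it to the mat's centre at (0.472, 0.167).

Emit:
jog_arm([
  [0,0,0,20,-9,0,59],
  [0,0,0,55,-25,0,59],
  [0,0,0,95,-44,0,59],
  [0,0,0,140,-64,0,59],
  [0,0,0,185,-85,0,59],
  [0,0,0,225,-103,0,59],
  [0,0,0,260,-119,0,59],
  [0,0,0,285,-131,0,59],
  [0,0,0,300,-138,0,59],
  [0,0,0,305,-140,0,59],
])

```text
t: 25.4
eef_pos: [0.4714, 0.1683, 0.1434]
tool_rot: [0.0, 0.849, 0.528, -0.0]
contact_force: [-0.9, -0.4, -1.0]
gripper_width: 0.693
grasp_force: 13.8
```

Emit:
jog_arm([
  [0,0,0,0,0,15,59],
  [0,0,0,0,0,40,59],
  [0,0,0,0,0,65,59],
  [0,0,0,0,0,90,59],
  [0,0,0,0,0,110,59],
  [0,0,0,0,0,125,59],
  [0,0,0,0,0,135,59],
  [0,0,0,0,0,140,59],
  [0,0,0,0,0,140,59],
])

```text
t: 26.52
eef_pos: [0.4717, 0.1678, 0.0037]
tool_rot: [-0.0, 0.85, 0.527, 0.0]
contact_force: [-0.6, 0.6, -1.2]
gripper_width: 0.698
grasp_force: 13.8
```

```bash
python3 s.py; python3 - <<'E'
from h import *
a=bot.read_camera("top"); b=bot.read_camera("scene")
f=lambda p,c,s: cv2.resize(p["pixels"][c[1]:c[3],c[0]:c[2],::-1],None,fx=s,fy=s,interpolation=cv2.INTER_CUBIC)
A=f(a,(135,170,235,290),3.6); B=f(b,(100,110,220,254),3)
cv2.imwrite("pics/c8.png",np.hstack([A,B]) )
E
```

```text
26.525 [-0.824  0.513  0.448  2.134 -0.401  0.575 -0.545] pos [0.472 0.168 0.004] Ftool [ 0.263 -0.826  1.181] T [-0.014 -0.02   0.005] w 59.58803508162633 g 13.808020949363708 yawY -0.4602362832147566
```

View pics/c8.png

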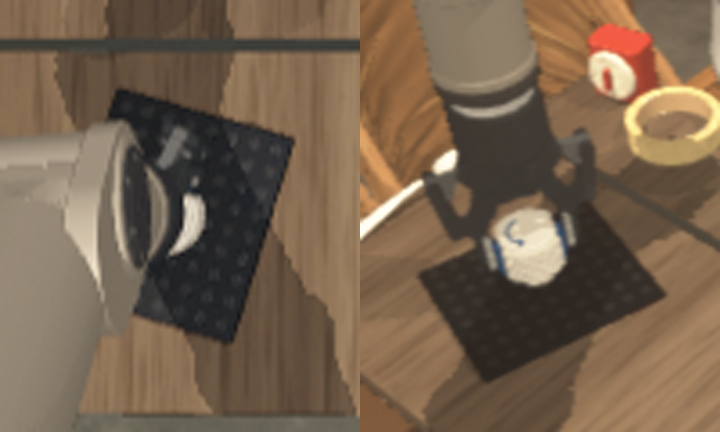

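The cap hangs over the middle of the mat. I'll lower it gently until it touches.

Emit:
jog_arm([
  [0,0,0,0,0,6,59],
  [0,0,0,0,0,12,59],
  [0,0,0,0,0,17,59],
  [0,0,0,0,0,20,59],
  [0,0,0,0,0,21,59],
  [0,0,0,0,0,21,59],
])

```text
t: 27.38
eef_pos: [0.4717, 0.1678, -0.0173]
tool_rot: [0.0, 0.85, 0.527, -0.0]
contact_force: [-0.4, 0.0, -0.9]
gripper_width: 0.69
grasp_force: 13.8
```

Emit:
jog_arm([
  [0,0,0,0,0,1,59],
  [0,0,0,0,0,2,59],
  [0,0,0,0,0,2,59],
])

```text
t: 27.75
eef_pos: [0.4718, 0.168, -0.0191]
tool_rot: [-0.0, 0.85, 0.527, 0.0]
contact_force: [0.3, -0.2, 1.3]
gripper_width: 0.696
grasp_force: 13.9
```

```bash
python3 s.py
```

```text
27.75 [-0.795  0.553  0.413  2.14  -0.433  0.528 -0.519] pos [ 0.472  0.168 -0.019] Ftool [-0.091  0.375 -1.251] T [ 0.06  -0.074 -0.013] w 59.465990748725304 g 13.879740536212921 yawY -0.4601135891615583
```

It touches at the predicted height. I'll settle 1 mm more, hold, and open while lowering slightly, because the pads draw back as they open.

Emit:
jog_arm([
  [0,0,0,0,0,1,59],
  [0,0,0,0,0,1,59],
  [0,0,0,0,0,1.5,61],
  [0,0,0,0,0,2,63],
  [0,0,0,0,0,2.5,65],
  [0,0,0,0,0,3,67],
  [0,0,0,0,0,3,69],
  [0,0,0,0,0,3,72],
  [0,0,0,0,0,3,78],
  [0,0,0,0,0,3,85],
])

```text
t: 29.0
eef_pos: [0.4716, 0.1679, -0.0224]
tool_rot: [-0.0, 0.85, 0.527, -0.0]
contact_force: [0.2, -0.3, 0.5]
gripper_width: 0.998
grasp_force: 0.0
```

Emit:
jog_arm([
  [0,0,0,0,0,0,85],
  [0,0,0,0,0,0,85],
  [0,0,0,0,0,-5,85],
  [0,0,0,0,0,-20,85],
  [0,0,0,0,0,-50,85],
  [0,0,0,0,0,-90,85],
  [0,0,0,0,0,-130,85],
  [0,0,0,0,0,-150,85],
  [0,0,0,0,0,-150,85],
])

```text
t: 30.12
eef_pos: [0.4728, 0.1685, 0.1299]
tool_rot: [-0.0, 0.85, 0.527, 0.002]
contact_force: [-0.5, 0.3, -0.3]
gripper_width: 0.997
grasp_force: 0.0
```

```bash
python3 s.py; python3 - <<'E'
from h import *
np.set_printoptions(precision=3,suppress=True)
for n in("scene","wrist"):
    o=bot.get_obs(); p=bot.read_camera(n)
    for t,z in(("cap_top",.049),("cap",.008)):
        for d in bot.tip_of(t,p)[:3]: print(n,t,round(d["score"],2),np.array(d["xy"]),ray(p,d["xy"],z,o))
E
```

```text
30.125 [-0.963  0.301  0.598  2.06  -0.228  0.839 -0.693] pos [0.473 0.168 0.13 ] Ftool [ 0.062 -0.562  0.263] T [ 0.053  0.022 -0.027] w 85.17100867717778 g 0.0 yawY -0.4600474451878592
scene cap_top 0.65 [156.2 192.5] [0.472 0.172 0.049]
scene cap 0.74 [162.9 204.1] [0.477 0.162 0.008]
scene cap 0.65 [313.3 287.6] [ 0.512 -0.285  0.008]
scene cap 0.43 [147.1 202.1] [0.456 0.201 0.008]
wrist cap_top 0.96 [254.8 184.5] [0.472 0.17  0.049]
wrist cap 0.57 [257.8 173.6] [0.475 0.17  0.008]
wrist cap 0.16 [255.4 185.4] [0.468 0.16  0.008]
```

The cap stands upright at (0.472, 0.170), at the mat's centre, and the hand is clear. Handing in.

```bash
python3 -c "
from station import bot; print(bot.hand_in())"
```

```text
the job is handed in; nothing more can be done
None
```

The jar is open: I turned the cap to its stop, lifted it straight off and stood it upright at about the centre of the drip mat. I handed the job in at about 30 s; no verdict came back.

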